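# Oil the marked pivot of a clock movement

### The arm

A 6-joint arm with a two-finger parallel gripper is mounted at the origin on the work surface. World frame = base frame: x ahead of the robot, y to its left, z up, the work surface at z = 0. Lengths are in m, angles in rad, forces in N, time in s.
With the tool pointing down it reaches from about 0.325 to 0.775 m from the base axis. Payload 5.5 kg.
Tool frame: the origin (TCP) lies midway between the tips of the shut fingers; the grasp point (between the pads) lies r.grasp_offset behind it (r.grasp_offset is the distance from the TCP to the grasp point, in m); z points along the fingers, y is the line along which they close (so a half turn about z gives the same grasp; the last joint's range is limited). The gripper opens to 85 mm and grips with 20 to 120 N. Pads are 22 mm wide; open, the fingers measure 114 mm over their backs; the gripper's body (76 mm by 85 mm) begins 54 mm behind the grasp point. The pads swing forward as they close: fully open they stand 13 mm farther back than shut.
Start: joints at [1.18, 0.091, 1.231, -0, 1.82, -0.057], TCP at [0.197, 0.567, 0.209] pointing down, gripper open.
Joint ranges: [-2.87, 2.87], [-0.86, 2.18], [0.17, 2.46], [-1.51, 4.65], [0.06, 2.69], [-2.65, 2.65]. Speed limits (rad/s): [2.57, 2.57, 3.01, 3.14, 3.14, 3.14].

### API

Orientations are given as a unit quaternion [w, x, y, z].
In Python, from cell import r gives the robot as it stands. The module is installed in compiled form; this text tells all that it offers.
- The arm moves only by the tool carry_out, never from a script. Its argument "moves" is a list that holds one entry, the list of rows, each a list of 7 numbers: the opening in per cent of the stroke, from 0 (shut) to 100 (fully open), then the shift along the tool's x, y, z in cm, then the turn, a rotation vector about the tool's x, y, z in rad. A call has 1 to 12 rows; each row is the pose to reach, as a shift and turn from the pose commanded when the call began, along the tool's axes at that moment; what a row does not reach only later rows make up. A row lasts 1/10 s, in which the tool goes at most 50 mm and 8.59 degrees, less where a joint would pass 70% of its speed; a pose out of reach is approached as far as the arm can. A call with a gripper value outside its range is refused whole. The fingers move at their own pace and stop on an object; "newtons" is the grip in N (left out, the last holds). Time passes only in rows, so rows that repeat a pose let the fingers close. It gives the time, the measured TCP pose, the force, the opening and the grip force at its end, in the units of the state.
- r.observe(): the state, without advancing time (a new reading comes with each control period).
- r.snapshot(name): name is "side" or "top" or "wrist"; returns a dict with "frame" (480x640x3 uint8, blue, green, red), "mtx" (3x3 intrinsics, pixels), "rvec" (rotation vector, rad) and "tvec" (3), from world to camera coordinates, as OpenCV has them. Camera axes: x right, y down, z forward; pixel columns grow to the right and rows downward; lengths in m; the calibration is good to about 2 mm. A picture is of the moment at which its call begins. There is no depth.
- r.hand_in(): hands the job in; it is judged then, once.
The state is a dict: "clock": time; "joint_pos": joint angles; "joint_velocities": joint speeds; "tau": joint torques, N m; "tcp_pos": TCP position; "orientation": TCP orientation; "ft_force": force on the tool from outside, world axes, zero at the start; "torque": the same for the moment, N m; "opening": finger opening in m; "gripper_force": force on a finger pad.
Only numpy, scipy, OpenCV 4.12 (cv2) and the standard library are available. Lean on these libraries where they do the work, as an engineer would, in place of code of your own. Each camera call takes 0.05 s, during which the arm holds its last target. There are 200 camera calls.

### The job

Take the red-handled oiler out of its stand, dip its tip into the open red oil cup, then touch the tip to the clock pivot ringed in blue ink, inside the ring, with the oiler upright and a light pressure of one to two newtons and keep it there so that the oil runs in. Do not jab the tip into the movement or the cup, and leave the other tools and parts where they are. Finish while still holding the oiler there: the program ends with the tip resting lightly on the pivot, and nothing is put down or let go.

Things in the scene. Friction and masses are not known exactly. Their poses are not given: they have to be found in the camera images.
- oiler_red_grip (a point): Middle of the red oiler's handle, on its axis, 118 mm from the tip; z points up the tool, away from the tip. The handle is red plastic, round, 11 mm in diameter, and reaches from 33 mm below this point (84 mm from the tip) to 32 mm above it. The oiler, 153 mm long and about 30 g, stands tip down in one of the stand's three holes, which one varies.
- oiler_red_tip (a point): Tip of the red oiler's steel wire, 118 mm below the grip point on the same axis. From the tip up: wire 2.5 mm in diameter for 44 mm, ferrule to 60 mm, neck 9 mm in diameter to 80 mm, collar 16 mm in diameter to 84 mm (it rests on the stand's top), then the handle. In the stand the tip is 10 mm above the stand's underside.
- stand: Oiler stand, fixed: wooden base 56 x 150 mm, two steel posts, aluminium top plate 40 x 150 x 12 mm, its top 90 mm above the origin (centre of the underside). y runs along the row of three 12 mm holes at y = -42, 0, +42 mm; x points across the row, where fingers have room. Handles stand up to 163 mm above the origin; an oiler comes clear when raised 80 mm.
- oil_cup (a point): Centre of the mouth, at rim height, of the open red oil cup: outer diameter 31 mm, inner diameter 25 mm, 15 mm deep. The next two cups, 42 mm and 84 mm away towards this frame's -y, have green and yellow covers, shut. Towards -x of this frame stand a hinge block (from 16 mm off the cup's axis, 2 mm above the rim) and the open red cover (from 24 mm off, its top 30 mm above the rim).
- spot (a point): Pivot to be oiled: centre of the brass bush ringed with blue ink (ring 11 mm inside, 17 mm outside), at the height of the movement's level upper plate, 22 mm from the movement's centre. The movement has two round brass plates 90 mm in diameter. Screws, a ratchet wheel and a winding square stand up to 12 mm above the plate, none within 12 mm of the spot.
- cushion: The round, dark, soft silicone bench cushion, fixed, 120 mm in diameter and 28 mm high, that carries the clock movement. Origin: centre of its underside, directly below the movement's centre. The plate's top is 59 mm above it.
- movement (a joint): How far the movement is pressed down into the cushion, in m: 0 at rest, at most 0.014. The cushion gives 2 mm for each newton, straight down, and springs back.
- oiler_green: The green-handled oiler in the stand, same shape as the red one; a bystander. Origin at its tip, z up its axis.
- oiler_yellow: The yellow-handled oiler in the stand, same shape; a bystander. Origin at its tip, z up its axis.
- tweezers: Steel tweezers 135 mm long lying on the mat between robot and movement; a bystander. Origin under the middle, points towards +x.
- driver_a: Steel watch screwdriver with a red band, 106 mm long, lying on the mat, blade to +x; a bystander.
- driver_b: Steel watch screwdriver with a blue band, 106 mm long, lying on the mat, blade to +x; a bystander.
- loupe: Black eye loupe, 36 mm across and 30 mm high, standing on the mat; a bystander.
- parts_tray: White parts tray 85 x 130 x 14 mm holding brass wheels, beyond the movement; a bystander.
- oilset: Oil stand with three cups, fixed to the bench: dark steel base 60 x 132 x 12 mm. Origin: centre of its underside; y runs along the row, and the open red cup's axis is at x = +6, y = +42 mm; rims 30 mm above the origin.
There are look-alikes about, which are no part of the job. Leave any purple look-alike of the part that bears oiler_red_grip alone.

How it is judged:
On the way, in this order (a step that is already met when the one before it is completed fails the run):
1. the red oiler is drawn up out of the stand by the fingers, its tip clear of the stand's top plate (z of oiler_red_tip in the frame of stand above 0.095 m and contact force between the fingers and oiler_red above 1 N), for 0.1 s.
2. the tip is dipped at least 4 mm below the rim inside the open red cup for 0.2 s (horizontal distance between oiler_red_tip and oil_cup below 0.0125 m and z of oiler_red_tip in the frame of oil_cup below -0.004 m and contact force between the fingers and oiler_red above 1 N), for 0.2 s.
3. the tip rests inside the blue ring, the oiler upright to 15 degrees, pressing the movement with 0.4 to 4 N, for 0.3 s (horizontal distance between oiler_red_tip and spot below 0.0055 m and angle between oiler_red_tip's own z axis and vertical below 0.26 rad and contact force between oiler_red and cushion between 0.4 and 4 N), for 0.3 s.
At the end, for the whole second after the job is handed in: The fingers still hold the red oiler, at rest and upright within 15 degrees, its tip on the plate inside the blue ring (within 5.5 mm of the pivot's centre) and pressing with 0.4 to 4 N; the robot itself does not touch the movement or cushion (all of step 3 and z of oiler_red_tip in the frame of spot between -0.002 and 0.002 m and contact force between the fingers and oiler_red above 1 N and contact force between the arm and cushion below 0.1 N and linear speed of oiler_red below 0.02 m/s); the arm keeps its last pose, push and grip.
It fails at once if the tip is jabbed into the movement (over 8 N) (contact force between oiler_red and cushion above 8 N).
It fails at once if the tip is jabbed into the oil stand (over 15 N) (contact force between oiler_red and oilset above 15 N).
It fails at once if another oiler is taken or knocked out of place (over 25 mm) (distance of any of oiler_green, oiler_yellow from where it was at the start of the episode above 0.025 m).
It fails at once if another tool, the loupe or the parts tray is moved by over 20 mm (distance of any of tweezers, driver_a, driver_b, loupe, parts_tray from where it was at the start of the episode above 0.02 m).
It also fails if it takes over 67 s, if anything falls off the work surface, if the arm or the gripper's body presses on something with over 40 N, if the wrist force passes 120 N, or if a joint passes its speed limit or range.

## Working session

There is one attempt and no reset: what is moved stays moved. The work goes in short steps, Python scripts to look and compute and a tool call to move; the robot and the scene stay as the last step left them, time stands still between calls to the robot, and variables do not carry over. Pictures are saved under pics/ and viewed, at most 10 in all, crops included, and the job is handed in when it is done.

Besides the shell and the picture viewer there is one more tool, called after "Request:" by a JSON object that holds its "op" and its "data". carry_out: Moves the arm, as the interface text tells. Its arguments: {"type":"object","properties":{"moves":{"type":"array"},"newtons":{"type":"number"}},"required":["moves"]}

```bash
mkdir -p pics; cat > h.py <<'E'
import numpy as np, cv2
from cell import r
def cam(n):
    s=r.snapshot(n); return s
def ray(s,uv):
    K=np.array(s["mtx"]);R=cv2.Rodrigues(np.array(s["rvec"],float))[0];t=np.array(s["tvec"],float).ravel()
    d=R.T@np.linalg.inv(K)@np.array([uv[0],uv[1],1.]);return -R.T@t,d/np.linalg.norm(d)
def onz(s,uv,z):
    c,d=ray(s,uv);return c+d*(z-c[2])/d[2]
def two(rays):
    A=sum(np.eye(3)-np.outer(d,d) for c,d in rays);b=sum((np.eye(3)-np.outer(d,d))@c for c,d in rays)
    p=np.linalg.solve(A,b);return p,[np.linalg.norm(np.cross(p-c,d)) for c,d in rays]
def proj(s,p):
    return cv2.projectPoints(np.array(p,float).reshape(-1,3),np.array(s["rvec"],float),np.array(s["tvec"],float),np.array(s["mtx"]),None)[0].reshape(-1,2)
E
python3 - <<'E'
from h import *
np.set_printoptions(precision=4,suppress=True)
print(r.observe(), r.grasp_offset)
for n in("top","side"):
    s=cam(n);cv2.imwrite(f"pics/{n}0.png",s["frame"]);print(n,ray(s,(320,240)))
E
```

```text
{'clock': 0.0, 'joint_pos': array([ 1.1803,  0.0919,  1.2319, -0.    ,  1.8198, -0.0567]), 'joint_velocities': array([ 0.    ,  0.0002, -0.0016,  0.0006,  0.0002,  0.0002]), 'tau': array([  0.0017, -45.8718, -41.8037,  -0.    ,   0.0115,  -0.    ]), 'tcp_pos': array([0.1965, 0.5666, 0.2083]), 'orientation': array([-0.0002,  0.1661,  0.9861, -0.001 ]), 'ft_force': array([-0.3661,  0.3678, -0.7562]), 'torque': array([0.0328, 0.002 , 0.0095]), 'gripper_force': 0.0, 'opening': 0.08508042473470884} 0.0187
top (array([ 0.4958, -0.0084,  1.1069]), array([ 0.0779, -0.0259, -0.9966]))
side (array([ 0.0484, -0.7048,  0.8172]), array([ 0.4543,  0.6283, -0.6315]))
```

View pics/top0.png

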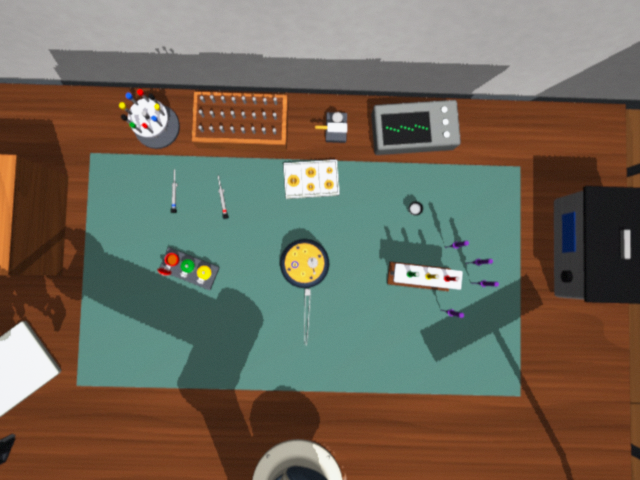

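View pics/side0.png

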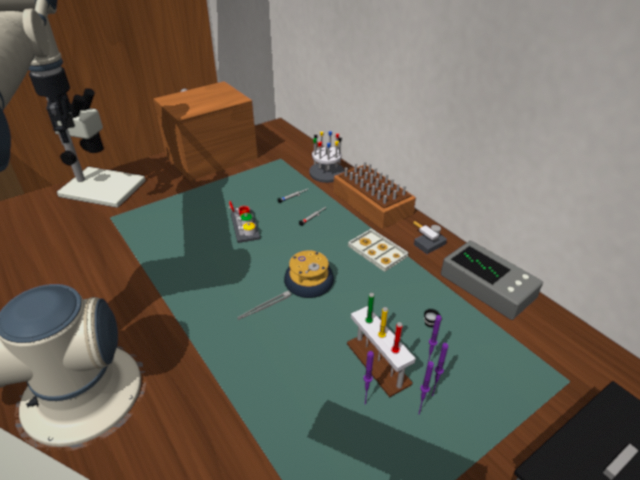

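The top view shows the red handle at about (450,279) at the right end of the stand. Purple look-alikes stand around it at (459,243), (482,261), (487,283) and (455,313). The open red cup is at (172,259) and the movement at (304,263). Next I'll measure these.

```bash
cat > m.py <<'E'
from h import *
np.set_printoptions(precision=4,suppress=True)
T=cam("top");S=cam("side")
def comps(s,lo,hi,box,amin=4,lo2=None,hi2=None):
    h=cv2.cvtColor(s["frame"],cv2.COLOR_BGR2HSV);m=cv2.inRange(h,np.array(lo),np.array(hi))
    if lo2: m|=cv2.inRange(h,np.array(lo2),np.array(hi2))
    k=np.zeros_like(m);x0,y0,x1,y1=box;k[y0:y1,x0:x1]=255;m&=k
    n,l,st,c=cv2.connectedComponentsWithStats(m)
    return [(c[i].round(2),st[i]) for i in range(1,n) if st[i][4]>=amin]
red=dict(lo=(0,140,70),hi=(8,255,255),lo2=(172,140,70),hi2=(180,255,255))
for nm,s,b in(("T handle",T,(380,250,475,300)),("S handle",S,(340,280,425,380)),("T cup",T,(150,235,230,290)),("S cup",S,(220,195,270,245))):
    print(nm,comps(s,box=b,**red))
print("T blue",comps(T,(95,60,40),(135,255,255),(275,235,335,275)))
print("S blue",comps(S,(95,60,40),(135,255,255),(280,245,335,290)))
h=cv2.cvtColor(T["frame"],cv2.COLOR_BGR2HSV)
print("T gold",comps(T,(15,140,100),(30,255,255),(270,230,340,295),50));print("S gold",comps(S,(12,140,100),(30,255,255),(280,240,335,290),50))
print("T plate",comps(T,(0,0,190),(180,60,255),(380,250,475,300),20));print("T green",comps(T,(50,140,40),(75,255,255),(380,250,475,300)));
print("purple",comps(T,(125,80,40),(160,255,255),(400,220,520,330)));print("purpleS",comps(S,(125,80,40),(160,255,255),(340,290,470,430)))
a=[T["frame"][215:305,240:360],T["frame"][225:315,135:255],T["frame"][235:325,400:520],S["frame"][230:320,250:370]]
a=[cv2.resize(i,(400,300),interpolation=cv2.INTER_CUBIC) for i in a]
cv2.imwrite("pics/c1.png",np.vstack([np.hstack(a[:2]),np.hstack(a[2:])]))
E
python3 m.py
```

```text
T handle [(array([448.06, 278.19]), array([444, 276,  11,   5,  36], dtype=int32))]
S handle [(array([396.8 , 339.17]), array([392, 326,  10,  27, 138], dtype=int32))]
T cup [(array([171.27, 258.63]), array([164, 252,  15,  15,  97], dtype=int32)), (array([163.73, 271.37]), array([158, 268,  13,   7,  62], dtype=int32))]
S cup [(array([231.09, 205.7 ]), array([229, 201,   5,  10,  23], dtype=int32)), (array([243.59, 209.29]), array([239, 206,  11,   8,  70], dtype=int32))]
T blue [(array([304.96, 254.85]), array([280, 239,  49,  36, 280], dtype=int32))]
S blue [(array([307.76, 283.12]), array([285, 268,  49,  22, 305], dtype=int32))]
T gold [(array([303.49, 262.1 ]), array([ 285,  243,   39,   40, 1019], dtype=int32))]
S gold [(array([307.83, 268.45]), array([290, 251,  38,  35, 914], dtype=int32))]
T plate [(array([427.74, 276.37]), array([ 394,  264,   69,   26, 1055], dtype=int32))]
T green [(array([410.38, 274.  ]), array([407, 272,   8,   5,  24], dtype=int32))]
purple [(array([459.69, 244.08]), array([452, 241,  17,   8,  87], dtype=int32)), (array([482.83, 261.43]), array([473, 259,  20,   6,  86], dtype=int32)), (array([488.49, 283.46]), array([479, 281,  20,   6,  83], dtype=int32)), (array([454.97, 313.46]), array([447, 309,  17,   9,  91], dtype=int32))]
purpleS [(array([434.44, 333.09]), array([429, 314,  13,  41, 214], dtype=int32)), (array([440.89, 361.38]), array([435, 342,  13,  41, 227], dtype=int32)), (array([368.36, 369.46]), array([363, 351,  11,  41, 235], dtype=int32)), (array([426.49, 379.88]), array([420, 361,  14,  40, 237], dtype=int32))]
```

View pics/c1.png

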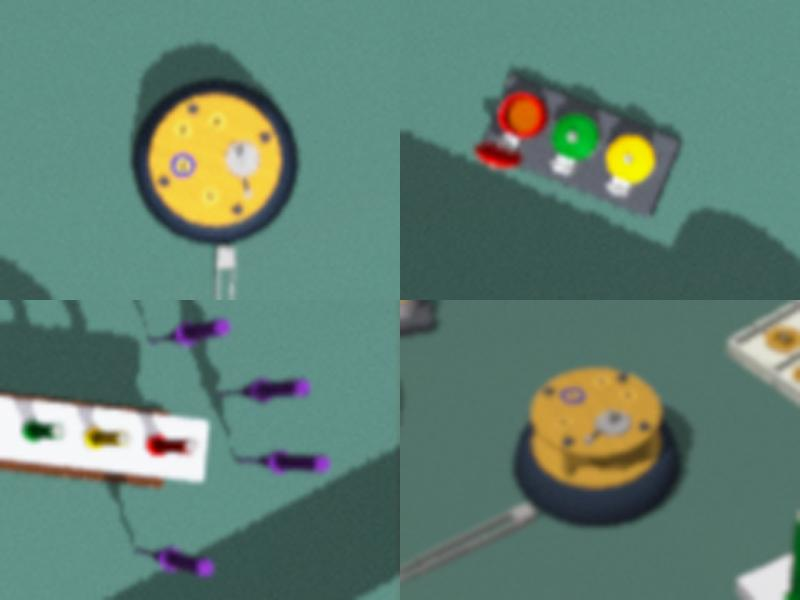

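The crop shows the blue ring at top (295,264.5) and side (301.6,258.5). The red cup's mouth is at top (171.5,259.5), with its cover towards the robot. The red handle is the rightmost of the three.

```bash
cat > m2.py <<'E'
from m import *
print('-----')
for k in (1,):
  b=comps(T,(110,50,60),(150,255,255),(288,257,302,272),3);c=comps(S,(110,30,60),(160,255,255),(294,252,310,264),3);print(b,c)
print("spot tri",two([ray(T,(294.9,264.5)),ray(S,(301.6,258.5))]),"onz",onz(T,(294.9,264.5),.059),onz(S,(301.6,258.5),.059))
print("mov centre",onz(T,(303.7,262.4),.059))
print("cup T",onz(T,(171.3,258.7),.03),"S",onz(S,(243.6,209.3),.03),two([ray(T,(171.3,258.7)),ray(S,(243.6,209.3))]))
# yellow, green cup tops
print("yc,gc",onz(T,(204,273),.033),onz(T,(187.5,266),.033))
print("handle tri",two([ray(T,(448.06,278.19)),ray(S,(396.8,339.17))]))
# side-view axis: top and bottom of the handle
h=cv2.cvtColor(S["frame"],cv2.COLOR_BGR2HSV)
m=cv2.inRange(h,(0,140,70),(8,255,255))|cv2.inRange(h,(172,140,70),(180,255,255))
for v in (328,332,338,344,350):
    u=np.flatnonzero(m[v,385:410])+385;print(v,u.min(),u.max())
hT=cv2.cvtColor(T["frame"],cv2.COLOR_BGR2HSV)
# plate corners
w=cv2.inRange(hT,(0,0,150),(180,70,255));w[:250]=0;w[300:]=0;w[:,:380]=0;w[:,475:]=0
w=cv2.morphologyEx(w,cv2.MORPH_CLOSE,np.ones((9,9)))
c=max(cv2.findContours(w,0,2)[0],key=cv2.contourArea);R=cv2.minAreaRect(c);P=np.array([onz(T,p,.09) for p in cv2.boxPoints(R)])
print("plate",R,P,P.mean(0),np.linalg.norm(np.diff(P,axis=0),axis=1))
for p,q in (((459.69,244.08),(434.44,333.09)),((482.83,261.43),(440.89,361.38)),((488.49,283.46),(426.49,379.88)),((454.97,313.46),(368.36,369.46))): print("purple",two([ray(T,p),ray(S,q)]))
E
python3 m2.py | sed -n '/-----/,$p'
```

```text
-----
[(array([296.25, 262.5 ]), array([295, 261,   3,   4,   4], dtype=int32)), (array([293.5 , 266.75]), array([292, 266,   4,   2,   4], dtype=int32))] []
spot tri (array([0.5197, 0.0204, 0.0577]), [np.float64(0.00020890616678223773), np.float64(0.00020890616678213123)]) onz [0.5195 0.0205 0.059 ] [0.5191 0.0191 0.059 ]
mov centre [0.5249 0.0004 0.059 ]
cup T [0.5255 0.3126 0.03  ] S [0.5223 0.3079 0.03  ] (array([0.5255, 0.3142, 0.025 ]), [np.float64(0.0002045486035488796), np.float64(0.00020454860354902525)])
yc,gc [0.4941 0.2338 0.033 ] [0.5094 0.2731 0.033 ]
handle tri (array([ 0.4992, -0.3176,  0.1146]), [np.float64(0.0017134980455310166), np.float64(0.0017134980455310433)])
328 396 401
332 395 400
338 395 399
344 395 397
350 392 398
plate ((428.26055908203125, 275.856201171875), (68.75259399414062, 20.699363708496094), 7.352379322052002) [[ 0.4866 -0.2002  0.09  ]
 [ 0.5326 -0.2053  0.09  ]
 [ 0.5173 -0.3591  0.09  ]
 [ 0.4712 -0.3535  0.09  ]] [ 0.5019 -0.2795  0.09  ] [0.0463 0.1545 0.0464]
purple (array([ 0.5737, -0.344 ,  0.1058]), [np.float64(0.00045555741615006), np.float64(0.00045555741615019925)])
purple (array([ 0.5366, -0.3959,  0.1053]), [np.float64(0.0006019789270895793), np.float64(0.0006019789270895231)])
purple (array([ 0.4883, -0.4086,  0.1055]), [np.float64(0.0006654849168588037), np.float64(0.0006654849168589236)])
purple (array([ 0.4208, -0.3348,  0.1064]), [np.float64(0.00035838857480667796), np.float64(0.0003583885748066004)])
```

```bash
cat > g.py <<'E'
import sys
from h import *
from scipy.spatial.transform import Rotation as Ro
np.set_printoptions(precision=4,suppress=True)
def rel(p,ydeg):
    o=r.observe();q=o["orientation"];R=Ro.from_quat([q[1],q[2],q[3],q[0]])
    a=np.radians(ydeg);y=np.array([np.cos(a),np.sin(a),0]);z=np.array([0,0,-1.]);G=Ro.from_matrix(np.array([np.cross(y,z),y,z]).T)
    return R.inv().apply(np.array(p)-o["tcp_pos"])*100,(R.inv()*G).as_rotvec()
E
python3 - <<'E'
from g import *
print(rel([.42,.15,.28],-5.7),rel([.498,-.321,.28],-5.7))
E
```

```text
(array([-34.7672, -32.063 ,  -7.0725]), array([-0.0006,  0.0004,  1.3365])) (array([-57.5674, -74.0082,  -7.0431]), array([-0.0006,  0.0004,  1.3365]))
```

Request:
{"op": "carry_out", "data": {"moves": [[[50, -34.8, -32.1, -7.1, 0, 0, 1.336], [50, -34.8, -32.1, -7.1, 0, 0, 1.336], [50, -34.8, -32.1, -7.1, 0, 0, 1.336], [50, -34.8, -32.1, -7.1, 0, 0, 1.336], [50, -34.8, -32.1, -7.1, 0, 0, 1.336], [50, -34.8, -32.1, -7.1, 0, 0, 1.336], [50, -34.8, -32.1, -7.1, 0, 0, 1.336], [50, -34.8, -32.1, -7.1, 0, 0, 1.336], [50, -34.8, -32.1, -7.1, 0, 0, 1.336], [50, -57.6, -74.0, -7.1, 0, 0, 1.336], [50, -57.6, -74.0, -7.1, 0, 0, 1.336], [50, -57.6, -74.0, -7.1, 0, 0, 1.336]]], "newtons": 60}}

```text
clock: 1.5
tcp_pos: [0.434, 0.0251, 0.2777]
orientation: [0.0, 0.741, 0.671, 0.0]
ft_force: [0.7, -0.4, 0.8]
opening: 0.043
gripper_force: 0.0
```

```bash
python3 - <<'E'
from g import *
print(r.observe()["clock"],r.observe()["tcp_pos"],rel([.498,-.321,.28],-5.7))
E
```

```text
1.5 [0.434  0.0251 0.2777] (array([-33.8129,   9.7837,  -0.2234]), array([ 0.0008, -0.0001,  0.0006]))
```

Request:
{"op": "carry_out", "data": {"moves": [[[50, -30, 9.0, 0, 0, 0, 0], [50, -30, 9.0, 0, 0, 0, 0], [50, -30, 9.0, 0, 0, 0, 0], [50, -30, 9.0, 0, 0, 0, 0], [50, -30, 9.0, 0, 0, 0, 0], [50, -30, 9.0, 0, 0, 0, 0], [50, -30, 9.0, 0, 0, 0, 0], [50, -30, 9.0, 0, 0, 0, 0], [50, -30, 9.0, 0, 0, 0, 0], [50, -30, 9.0, 0, 0, 0, 0]]]}}

```text
clock: 2.5
tcp_pos: [0.4941, -0.2787, 0.2782]
orientation: [0.0, 0.741, 0.672, 0.0]
ft_force: [-0.8, 0.6, -0.4]
opening: 0.0427
gripper_force: 0.0
```

```bash
python3 - <<'E'
from g import *
s=cam("wrist");cv2.imwrite("pics/w1.png",s["frame"])
print(r.observe()["tcp_pos"],rel([.498,-.321,.28],-5.7),ray(s,(320,240)))
print(proj(s,[[.498,-.321,.16],[.502,-.2795,.16],[.498,-.321,.09]]))
E
```

```text
[ 0.4941 -0.2787  0.2784] (array([-4.1719,  0.794 , -0.1589]), array([0.0012, 0.0003, 0.0025])) (array([ 0.5001, -0.2035,  0.4412]), array([-0.0247, -0.2999, -0.9537]))
[[329.3607 272.022 ]
 [329.8078 224.462 ]
 [327.396  245.865 ]]
```

View pics/w1.png

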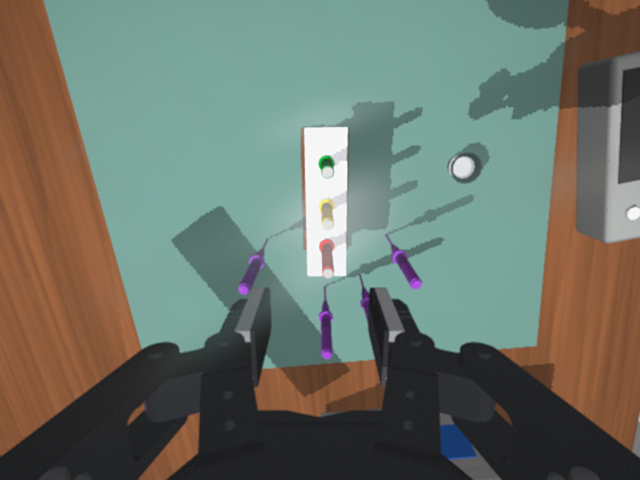

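The wrist view shows the red cap at (328,271), within 2 px of the prediction at (329,272), with yellow at (327,224). The purple look-alikes stay outside the fingers. I'll go over it and down.

Request:
{"op": "carry_out", "data": {"moves": [[[50, -4.2, 0.7, 0, 0, 0, 0], [50, -4.2, 0.7, 0, 0, 0, 0], [50, -4.2, 0.7, 4, 0, 0, 0], [50, -4.2, 0.7, 8, 0, 0, 0], [50, -4.2, 0.7, 11, 0, 0, 0], [50, -4.2, 0.7, 14, 0, 0, 0], [50, -4.2, 0.7, 16.6, 0, 0, 0], [50, -4.2, 0.7, 16.6, 0, 0, 0], [50, -4.2, 0.7, 16.6, 0, 0, 0]]]}}

```text
clock: 3.45
tcp_pos: [0.4969, -0.3218, 0.1124]
orientation: [0.0, 0.741, 0.672, 0.0]
ft_force: [-0.3, 0.8, 0.6]
opening: 0.0424
gripper_force: 0.0
```

```bash
python3 - <<'E'
from g import *
s=cam("wrist");cv2.imwrite("pics/w2.png",s["frame"])
print(r.observe()["tcp_pos"],rel([.498,-.321,.11],-5.7),r.observe()["ft_force"])
E
```

```text
[ 0.4975 -0.3225  0.1137] (array([0.1504, 0.0349, 0.3662]), array([0.0023, 0.0013, 0.0014])) [-0.1454  0.3891  0.1697]
```

View pics/w2.png

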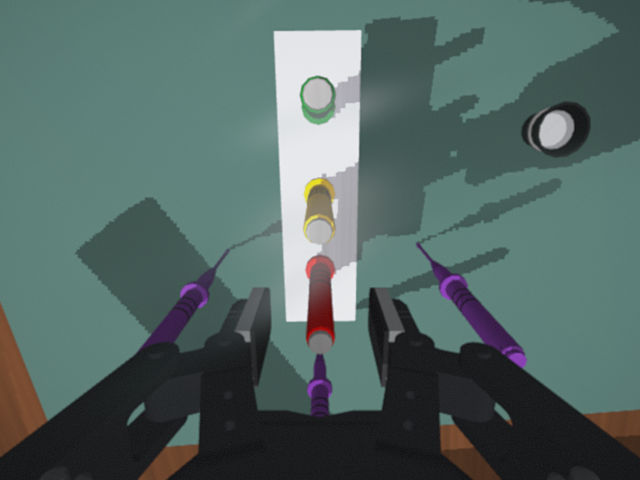

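The red handle sits centred between the pads at (320,300), and the yellow one at (320,210) is clear. Closing.

Request:
{"op": "carry_out", "data": {"moves": [[[50, 0.1, 0, 0.3, 0, 0, 0], [0, 0.1, 0, 0.3, 0, 0, 0], [0, 0.1, 0, 0.3, 0, 0, 0], [0, 0.1, 0, 0.3, 0, 0, 0], [0, 0.1, 0, 0.3, 0, 0, 0], [0, 0.1, 0, 0.3, 0, 0, 0], [0, 0.1, 0, 0.3, 0, 0, 0], [0, 0.1, 0, 0.3, 0, 0, 0]]], "newtons": 60}}

```text
clock: 4.3
tcp_pos: [0.4972, -0.322, 0.1095]
orientation: [0.001, 0.741, 0.671, 0.0]
ft_force: [0.0, 0.2, 6.1]
opening: 0.0092
gripper_force: 58.5
```

Request:
{"op": "carry_out", "data": {"moves": [[[0, 0, 0, -2, 0, 0, 0], [0, 0, 0, -5, 0, 0, 0], [0, 0, 0, -8, 0, 0, 0], [0, 0, 0, -11, 0, 0, 0], [0, 0, 0, -14, 0, 0, 0], [0, 0, 0, -17, 0, 0, 0], [0, 0, 0, -18, 0, 0, 0], [0, 0, 0, -18, 0, 0, 0], [0, 0, 0, -18, 0, 0, 0], [0, 0, 0, -18, 0, 0, 0]]]}}

```text
clock: 5.3
tcp_pos: [0.4965, -0.3215, 0.2858]
orientation: [-0.002, 0.741, 0.671, -0.0]
ft_force: [-0.7, -0.4, -1.3]
opening: 0.0089
gripper_force: 58.7
```

```bash
cat > t.py <<'E'
from g import *
print(r.observe()["tcp_pos"],r.observe()["ft_force"])
o=r.observe();b=o["tcp_pos"]
out=[]
for n in("side","top","wrist"):
    s=cam(n);p=b+np.array([0,0,.0187-.118])
    u=proj(s,p)[0];print(n,"pred tip",u,"grip",proj(s,b+[0,0,.0187])[0])
    x,y=[int(v) for v in u];x=min(max(x,80),560);y=min(max(y,60),420)
    c=s["frame"][y-60:y+60,x-80:x+80];print("crop origin",x-80,y-60);out.append(cv2.resize(c,(400,300),interpolation=cv2.INTER_CUBIC))
out.append(np.zeros_like(out[0]))
import sys;cv2.imwrite(sys.argv[1],np.vstack([np.hstack(out[:2]),np.hstack(out[2:])]))
E
python3 t.py pics/t1.png
```

```text
[ 0.4965 -0.3215  0.2858] [-0.6508 -0.4006 -1.2722]
side pred tip [400.4945 314.3776] grip [408.5987 263.1067]
crop origin 320 254
top pred tip [461.4971 279.1732] grip [484.0628 279.7567]
crop origin 381 219
wrist pred tip [320.5725 230.8686] grip [321.0425 303.1529]
crop origin 240 170
```

View pics/t1.png

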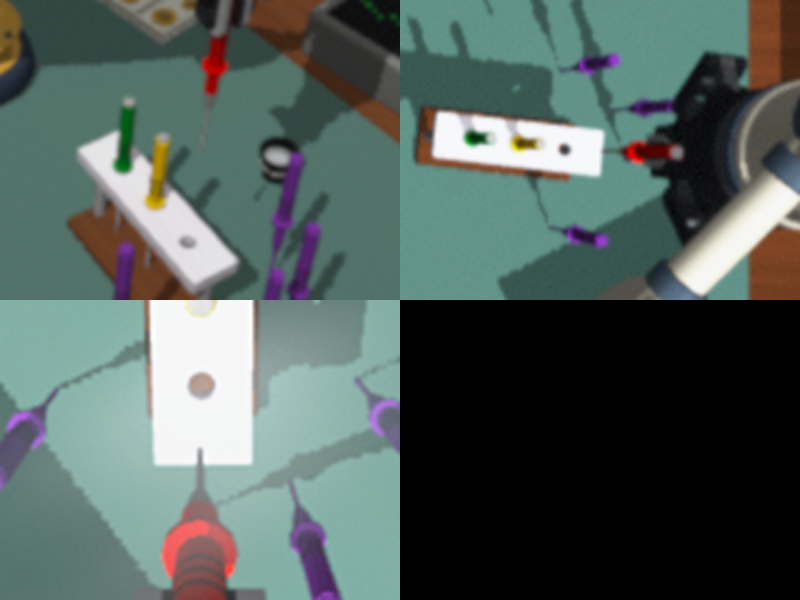

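The oiler is held upright, and its tip is at side (400.8,313.2) and wrist (320,229), within 2 px of prediction. Next is the cup.

```bash
python3 - <<'E'
from g import *
print(rel([.5245,.311,.29],-5.7),rel([.5245,.311,.22],-5.7))
E
```

```text
(array([63.2249, -3.4775, -0.2211]), array([-0.0022, -0.0013,  0.0005])) (array([63.2159, -3.4624,  6.7789]), array([-0.0022, -0.0013,  0.0005]))
```

Request:
{"op": "carry_out", "data": {"moves": [[[0, 1, -0.1, -1.2, 0, 0, 0], [0, 3, -0.3, -1.2, 0, 0, 0], [0, 6, -0.5, -1.2, 0, 0, 0], [0, 10, -0.7, -1.2, 0, 0, 0], [0, 15, -1, -1.2, 0, 0, 0], [0, 20, -1.3, -1.2, 0, 0, 0], [0, 25, -1.5, -1.2, 0, 0, 0], [0, 30, -1.8, -1, 0, 0, 0], [0, 35, -2.1, -0.7, 0, 0, 0], [0, 40, -2.4, -0.2, 0, 0, 0], [0, 44, -2.7, -0.2, 0, 0, 0], [0, 47, -2.7, -0.2, 0, 0, 0]]]}}

```text
clock: 6.65
tcp_pos: [0.5154, 0.1519, 0.2915]
orientation: [-0.0, 0.74, 0.672, 0.001]
ft_force: [-0.6, -0.6, -0.1]
opening: 0.0091
gripper_force: 58.7
```

Request:
{"op": "carry_out", "data": {"moves": [[[0, 4, -0.2, 0, 0, 0, 0], [0, 8, -0.4, 0, 0, 0, 0], [0, 12, -0.6, 0, 0, 0, 0], [0, 14, -0.7, 0, 0, 0, 0], [0, 15, -0.8, 0, 0, 0, 0], [0, 15.2, -0.8, 0, 0, 0, 0], [0, 15.2, -0.8, 0, 0, 0, 0], [0, 15.2, -0.8, 0, 0, 0, 0]]]}}

```text
clock: 7.45
tcp_pos: [0.5237, 0.2995, 0.2911]
orientation: [0.0, 0.742, 0.671, 0.0]
ft_force: [0.1, 0.2, -0.9]
opening: 0.0088
gripper_force: 58.7
```

```bash
python3 - <<'E'
from g import *
o=r.observe();print(o["clock"],o["tcp_pos"],rel([.5245,.311,.22],-5.7),rel([.5245,.311,.121],-5.7)[0])
E
```

```text
7.45 [0.5237 0.2995 0.2911] (array([ 1.1501, -0.0363,  7.1066]), array([ 0.0007, -0.    , -0.0009])) [ 1.1499 -0.043  17.0066]
```

Request:
{"op": "carry_out", "data": {"moves": [[[0, 1.1, 0, 0, 0, 0, 0], [0, 1.1, 0, 3, 0, 0, 0], [0, 1.1, 0, 7, 0, 0, 0], [0, 1.1, 0, 11, 0, 0, 0], [0, 1.1, 0, 14, 0, 0, 0], [0, 1.1, 0, 14.4, 0, 0, 0], [0, 1.1, 0, 14.4, 0, 0, 0], [0, 1.1, 0, 14.4, 0, 0, 0]]]}}

```text
clock: 8.25
tcp_pos: [0.5256, 0.312, 0.1493]
orientation: [0.0, 0.741, 0.671, 0.002]
ft_force: [-0.1, 0.0, 0.4]
opening: 0.009
gripper_force: 58.7
```

```bash
python3 t.py pics/t2.png; python3 -c "
from g import *
for n in('side','wrist'): print(n,proj(cam(n),[.5245,.311,.03]))
print(rel([.5245,.311,.121],-5.7)[0])"
```

```text
[0.5256 0.312  0.1493] [-0.1085  0.0136  0.384 ]
side pred tip [243.2122 202.1829] grip [238.7535 164.2568]
crop origin 163 142
top pred tip [168.9779 258.3694] grip [151.5587 256.2501]
crop origin 88 198
wrist pred tip [319.6542 231.3181] grip [321.1963 303.8414]
crop origin 239 171
side [[243.7506 208.4936]]
wrist [[318.8477 225.875 ]]
[-0.1013 -0.0661  2.7179]
```

View pics/t2.png

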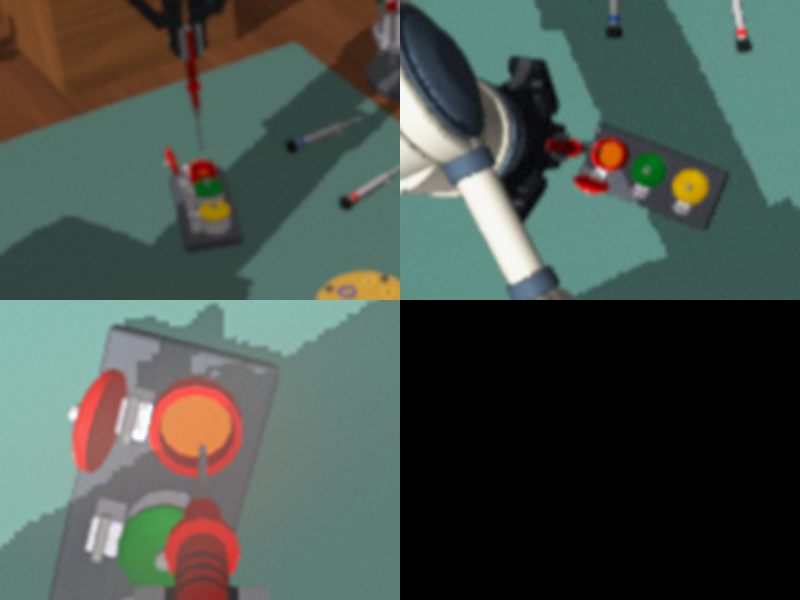

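In the wrist view the cup's mouth is centred at (317.4,221.8) and the tip is at (320.2,229.8), still above the rim. The cup lies about 2–3 mm further along +y than I assumed, so I'll correct for that and dip.

Request:
{"op": "carry_out", "data": {"moves": [[[0, 0.1, -0.1, 0.2, 0, 0, 0], [0, 0.1, -0.1, 1, 0, 0, 0], [0, 0.1, -0.1, 1.8, 0, 0, 0], [0, 0.1, -0.1, 2.3, 0, 0, 0], [0, 0.1, -0.1, 2.7, 0, 0, 0], [0, 0.1, -0.1, 2.8, 0, 0, 0], [0, 0.1, -0.1, 2.8, 0, 0, 0], [0, 0.1, -0.1, 2.8, 0, 0, 0], [0, 0.1, -0.1, 2.8, 0, 0, 0], [0, 0.1, -0.1, 2.8, 0, 0, 0]]]}}

```text
clock: 9.5
tcp_pos: [0.5238, 0.3127, 0.1188]
orientation: [0.0, 0.741, 0.671, 0.0]
ft_force: [-0.6, 0.2, -0.7]
opening: 0.0093
gripper_force: 58.7
```

```bash
python3 t.py pics/t3.png
```

```text
[0.5238 0.3127 0.1188] [-0.5738  0.1606 -0.665 ]
side pred tip [243.5953 211.3762] grip [239.2257 174.5566]
crop origin 163 151
top pred tip [172.5171 259.5671] grip [156.0767 257.6605]
crop origin 92 199
wrist pred tip [320.3173 230.9785] grip [321.4059 304.0335]
crop origin 240 170
```

View pics/t3.png

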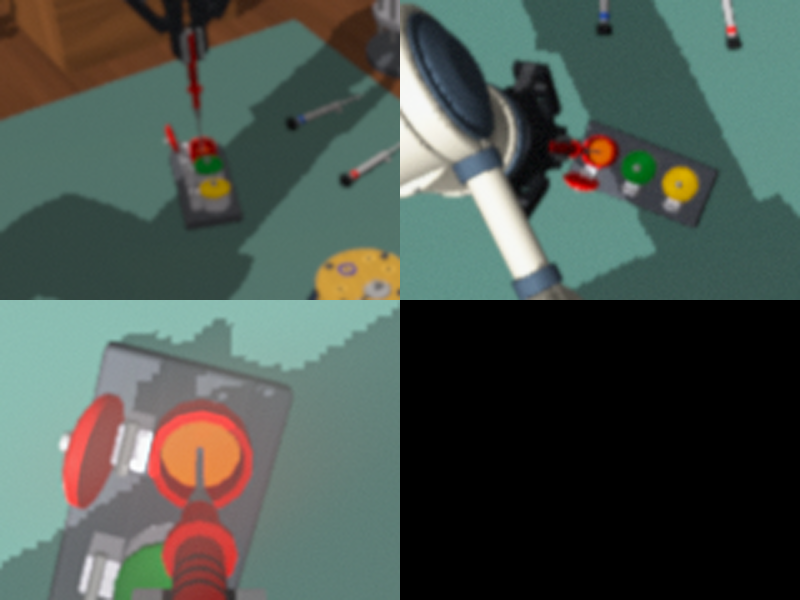

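The tip is inside the cup's mouth: tip at wrist (320,229), mouth centre at (320,232), about 10 mm below the rim. I'll lift and go to the spot.

```bash
python3 - <<'E'
from g import *
print(rel([.5195,.02,.22],-5.7))
E
```

```text
(array([-29.168 ,   2.4729, -10.1398]), array([ 0.0002, -0.0001,  0.0005]))
```

Request:
{"op": "carry_out", "data": {"moves": [[[0, 0, 0, -2, 0, 0, 0], [0, 0, 0, -5, 0, 0, 0], [0, 0, 0, -8, 0, 0, 0], [0, -2, 0.2, -10, 0, 0, 0], [0, -6, 0.5, -10, 0, 0, 0], [0, -11, 0.9, -10, 0, 0, 0], [0, -16, 1.4, -10, 0, 0, 0], [0, -21, 1.8, -10, 0, 0, 0], [0, -25, 2.1, -10, 0, 0, 0], [0, -28, 2.4, -10, 0, 0, 0], [0, -29.2, 2.5, -10, 0, 0, 0], [0, -29.2, 2.5, -10, 0, 0, 0]]]}}

```text
clock: 10.85
tcp_pos: [0.5198, 0.0185, 0.2186]
orientation: [0.0, 0.742, 0.67, 0.0]
ft_force: [0.1, 0.4, -0.6]
opening: 0.0091
gripper_force: 58.7
```

Request:
{"op": "carry_out", "data": {"moves": [[[0, 0, 0, 0, 0, 0, 0], [0, 0, 0, 1.5, 0, 0, 0], [0, 0, 0, 3, 0, 0, 0], [0, 0, 0, 4, 0, 0, 0], [0, 0, 0, 4, 0, 0, 0], [0, 0, 0, 4, 0, 0, 0], [0, 0, 0, 4, 0, 0, 0]]]}}

```text
clock: 11.55
tcp_pos: [0.5199, 0.0198, 0.1791]
orientation: [0.0, 0.741, 0.671, 0.0]
ft_force: [0.5, 0.4, -0.8]
opening: 0.0091
gripper_force: 58.7
```

```bash
cat t.py - > t4.py <<'E'
print(rel([.5195,.02,.16],-5.7))
for n in('side','wrist','top'):
    s=cam(n);print(n,proj(s,[.5195,.02,.059]))
E
python3 t4.py pics/t4.png
```

```text
[0.5199 0.0198 0.1791] [ 0.5462  0.3539 -0.8414]
side pred tip [301.5517 251.4351] grip [300.391  209.7489]
crop origin 221 191
top pred tip [294.9948 264.1061] grip [293.4164 262.6701]
crop origin 214 204
wrist pred tip [319.9263 230.704 ] grip [321.0251 303.433 ]
crop origin 239 170
(array([ 0.0327, -0.0589,  1.9246]), array([ 0.0013, -0.0001,  0.0004]))
side [[301.531  258.2174]]
wrist [[319.3989 223.4653]]
top [[295.1259 264.5077]]
```

View pics/t4.png

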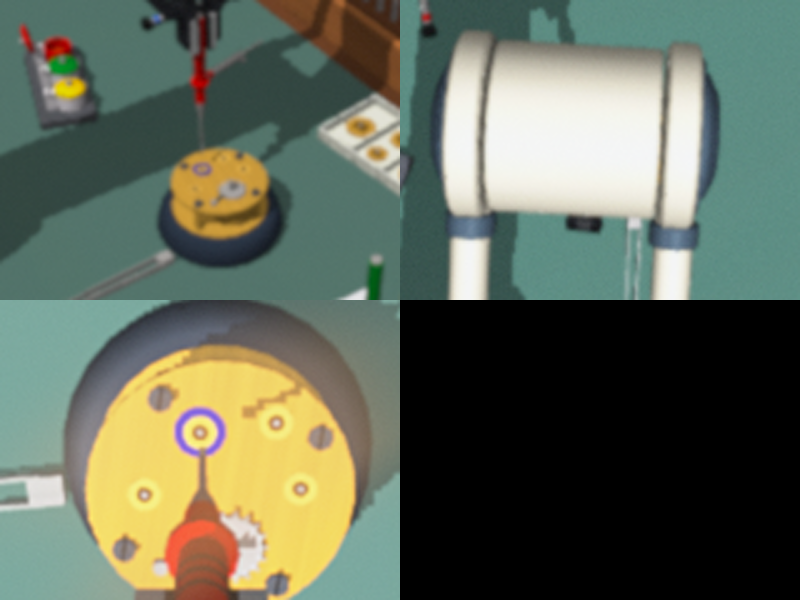

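The tip is at wrist (319.8,230), still about 20 mm above the plate. The ring centre at (319,222.8) is within 1 px of the predicted spot. I'll go down and feel for contact.

Request:
{"op": "carry_out", "data": {"moves": [[[0, 0, -0.05, 0.3, 0, 0, 0], [0, 0, -0.05, 0.8, 0, 0, 0], [0, 0, -0.05, 1.3, 0, 0, 0], [0, 0, -0.05, 1.6, 0, 0, 0], [0, 0, -0.05, 1.8, 0, 0, 0], [0, 0, -0.05, 1.8, 0, 0, 0], [0, 0, -0.05, 1.8, 0, 0, 0], [0, 0, -0.05, 1.8, 0, 0, 0]]]}}

```text
clock: 12.65
tcp_pos: [0.5193, 0.0197, 0.1608]
orientation: [0.0, 0.741, 0.671, 0.0]
ft_force: [-1.3, -0.0, -0.0]
opening: 0.0091
gripper_force: 58.7
```

```bash
cat > f.py <<'E'
from g import *
F=[];P=[]
for i in range(10):
    s=cam("wrist");o=r.observe();F.append(o["ft_force"]);P.append(o["tcp_pos"])
F=np.array(F);print(o["clock"],F.mean(0),F.std(0),np.mean(P,0),np.std(P,0))
print(proj(s,[[.5195,.02,.059],np.mean(P,0)+[0,0,.0187-.118]]))
cv2.imwrite("pics/f.png",cv2.resize(s["frame"][150:300,220:420],(800,600),interpolation=cv2.INTER_CUBIC))
E
python3 f.py
```

```text
13.15 [ 0.047   0.1532 -0.4889] [0.7211 0.4089 0.4431] [0.5193 0.0197 0.1606] [0.     0.     0.0001]
[[320.5884 229.7171]
 [320.3454 230.968 ]]
```

Request:
{"op": "carry_out", "data": {"moves": [[[0, 0, 0, 0.1, 0, 0, 0], [0, 0, 0, 0.2, 0, 0, 0], [0, 0, 0, 0.3, 0, 0, 0], [0, 0, 0, 0.4, 0, 0, 0], [0, 0, 0, 0.4, 0, 0, 0], [0, 0, 0, 0.4, 0, 0, 0]]]}}

```text
clock: 13.75
tcp_pos: [0.5192, 0.0197, 0.1565]
orientation: [0.0, 0.741, 0.671, 0.0]
ft_force: [-0.3, -0.1, 0.4]
opening: 0.0088
gripper_force: 58.8
```

```bash
python3 f.py
```

```text
14.25 [0.1297 0.2218 0.7671] [0.4403 0.5901 0.3432] [0.5192 0.0197 0.1565] [0. 0. 0.]
[[320.5963 231.1596]
 [320.2768 230.9431]]
```

Request:
{"op": "carry_out", "data": {"moves": [[[0, 0, 0, 0.05, 0, 0, 0], [0, 0, 0, 0.1, 0, 0, 0], [0, 0, 0, 0.1, 0, 0, 0], [0, 0, 0, 0.1, 0, 0, 0], [0, 0, 0, 0.1, 0, 0, 0], [0, 0, 0, 0.1, 0, 0, 0]]]}}

```text
clock: 14.85
tcp_pos: [0.5192, 0.0197, 0.1555]
orientation: [0.0, 0.741, 0.671, 0.0]
ft_force: [-0.4, 0.1, 1.4]
opening: 0.0092
gripper_force: 58.8
```

```bash
python3 f.py
```

```text
15.35 [0.1206 0.2388 0.802 ] [0.5568 0.6246 0.4628] [0.5192 0.0197 0.1555] [0. 0. 0.]
[[320.6153 231.5322]
 [320.2895 230.9334]]
```

View pics/f.png

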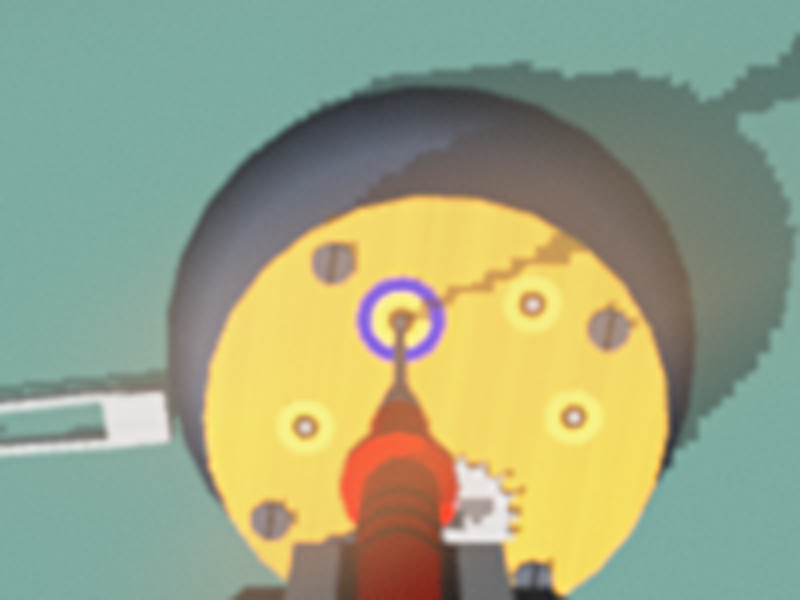

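The tip sits at the ring's centre (crop 400,318) with the oiler upright, and the push is about 1.3 N over the free reading. Handing in.

```bash
python3 -c "
from cell import r
print(r.hand_in())"
```

```text
the job is handed in; nothing more can be done
None
```

I handed the job in with the red oiler dipped in the red cup and its tip held upright at the centre of the blue ring, pressing at about 1.3 N; the hand-in gave no verdict.

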